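# Push the tea glasses home in the wall box rack

## Task

Two of the six tea glasses have been left standing out on the lowered flap of the wall box. With the fingertips, gently push each of them along the flap into the empty slot in front of it until it stands upright against the pad at the back, so that all six are home and the flap could be shut. Slide them only, do not squeeze, lift or tip them, and leave the lid, the spoon holder and the sugar shaker where they are.

Things in the scene. Friction and masses are not known exactly. Their poses are not given: they have to be found in the camera images.
- box: Fixed wall box of brown wood, slanting front, flap hinged down level in front. Origin: middle of the hinge line at counter level; x points into the box (away from the robot), y left along the hinge, z up. Wooden end boards at y = -280 and 280 mm slope from 20 mm high at x = 0 to 150 mm at x = 150 mm; clear back pane at x = 150 mm, 150 mm high; open from above
- flap (a point): Middle of the upper face of the lowered wooden flap. In box axes it covers x from -196 to 0 mm, y from -286 to 286 mm, top at z = 20 mm, flush with the box's grey floor mat (x from 0 to 150 mm): one smooth level surface. Axes as the box
- rack (a point): Middle of the rack on the floor mat, 111 mm in from the hinge (z = 20 mm; axes as the box). Six alike slots of hard grey silicone, open to the front and above, have their centre lines at y = -170, -102, -34, 34, 102, 170 mm from here. A glass that is home has its centre at x = 0 here
- stop (a point): Foot of the face of the rack's back pads, the stop for the glasses, 138 mm in from the hinge, y = 0, z = 20 mm; axes as the box. Each slot's pad is 45 mm high; its side cheeks are 40 mm high, 60 mm apart, reach 46 mm out from the pad face and flare a little at the mouth, so a home glass sticks out 8 mm past them. Fins of 8 mm part the slots
- glass_1: Clear straight-sided tea glass, 54 mm across, 66 mm tall, 100 to 175 g; origin at the centre of its underside, z up along its axis. The six are alike: any four start home in slots, the other two stand on the lowered flap, each in front of an empty slot (126 to 176 mm short of home, within 10 mm of that slot's centre line)
- glass_2: Clear straight-sided tea glass, 54 mm across, 66 mm tall, 100 to 175 g; origin at the centre of its underside, z up along its axis. The six are alike: any four start home in slots, the other two stand on the lowered flap, each in front of an empty slot (126 to 176 mm short of home, within 10 mm of that slot's centre line)
- glass_3: Clear straight-sided tea glass, 54 mm across, 66 mm tall, 100 to 175 g; origin at the centre of its underside, z up along its axis. The six are alike: any four start home in slots, the other two stand on the lowered flap, each in front of an empty slot (126 to 176 mm short of home, within 10 mm of that slot's centre line)
- glass_4: Clear straight-sided tea glass, 54 mm across, 66 mm tall, 100 to 175 g; origin at the centre of its underside, z up along its axis. The six are alike: any four start home in slots, the other two stand on the lowered flap, each in front of an empty slot (126 to 176 mm short of home, within 10 mm of that slot's centre line)
- glass_5: Clear straight-sided tea glass, 54 mm across, 66 mm tall, 100 to 175 g; origin at the centre of its underside, z up along its axis. The six are alike: any four start home in slots, the other two stand on the lowered flap, each in front of an empty slot (126 to 176 mm short of home, within 10 mm of that slot's centre line)
- glass_6: Clear straight-sided tea glass, 54 mm across, 66 mm tall, 100 to 175 g; origin at the centre of its underside, z up along its axis. The six are alike: any four start home in slots, the other two stand on the lowered flap, each in front of an empty slot (126 to 176 mm short of home, within 10 mm of that slot's centre line)
- teapot_lid: White ceramic teapot lid, 62 mm across, 36 mm high with its knob, lying inside the box at one end beside the slots; origin at the centre of its underside
- spoon_holder: Low steel teaspoon holder with spoons lying in it, 92 by 46 mm (long side along its x), 26 mm high, inside the box at the other end beside the slots; origin at the centre of its underside
- sugar_shaker: Glass sugar shaker with steel top, 62 mm across, 128 mm tall, standing on the counter beside the left end of the flap; origin at the centre of its underside
Mind the look-alikes: they are no part of the job. Leave any orange look-alike of the glass_3 alone. What is shaped like the glass_1 but orange is not meant.

How it is judged (in metres and radians):
At the end, for the whole second after the job is handed in: All six glasses stand upright (within about 4.5 degrees) and still on the floor of the rack, each against the back pad of a slot, to within 5 mm (x of glass_1 in the frame of box between 0.106 and 0.117 m and y of glass_1 in the frame of box between -0.18 and 0.18 m and height (world z) of each of glass_1, glass_2, glass_3, glass_4, glass_5, glass_6 below 0.024 m and angle between each of glass_1, glass_2, glass_3, glass_4, glass_5, glass_6's own z axis and vertical below 0.08 rad and linear speed of each of glass_1, glass_2, glass_3, glass_4, glass_5, glass_6 below 0.02 m/s and x of glass_2 in the frame of box between 0.106 and 0.117 m and y of glass_2 in the frame of box between -0.18 and 0.18 m and x of glass_3 in the frame of box between 0.106 and 0.117 m and y of glass_3 in the frame of box between -0.18 and 0.18 m and x of glass_4 in the frame of box between 0.106 and 0.117 m and y of glass_4 in the frame of box between -0.18 and 0.18 m and x of glass_5 in the frame of box between 0.106 and 0.117 m and y of glass_5 in the frame of box between -0.18 and 0.18 m and x of glass_6 in the frame of box between 0.106 and 0.117 m and y of glass_6 in the frame of box between -0.18 and 0.18 m); the robot touches nothing.
It fails at once if a glass is lifted off the surface by more than 10 mm (height (world z) of any of glass_1, glass_2, glass_3, glass_4, glass_5, glass_6 above 0.03 m).
It fails at once if a glass is tipped by more than 20 degrees (angle between any of glass_1, glass_2, glass_3, glass_4, glass_5, glass_6's own z axis and vertical above 0.35 rad).
It fails at once if a glass is pressed or squeezed by the fingers with more than 35 N (contact force between the fingers and glass_1 above 35 N or contact force between the fingers and glass_2 above 35 N or contact force between the fingers and glass_3 above 35 N or contact force between the fingers and glass_4 above 35 N or contact force between the fingers and glass_5 above 35 N or contact force between the fingers and glass_6 above 35 N).
It fails at once if the lid, the spoon holder or the sugar shaker is moved by more than 12 mm (distance of any of teapot_lid, spoon_holder, sugar_shaker from where it was at the start of the episode above 0.012 m).
It also fails if it takes over 56 s, if anything falls off the work surface, if the arm or the gripper's body presses on something with over 40 N, if the wrist force passes 120 N, or if a joint passes its speed limit or range.

## Robot

A 6-joint arm with a two-finger parallel gripper is mounted at the origin on the work surface. World frame = base frame: x ahead of the robot, y to its left, z up, the work surface at z = 0. Lengths are in m, angles in degrees, forces in N, time in s.
With the tool pointing down it reaches from about 0.4 to 0.825 m from the base axis. Payload 7 kg.
Tool frame: the origin (TCP) lies midway between the tips of the shut fingers; the grasp point (between the pads) lies 19 mm behind it; z points along the fingers, y is the line along which they close (so a half turn about z gives the same grasp; the last joint's range is limited). The gripper opens to 88 mm and grips with 3 to 60 N. Pads are 19 mm wide; open, the fingers measure 130 mm over their backs; the gripper's body (78 mm by 193 mm) begins 47 mm behind the grasp point.
Start: joints at [-47.492, 20.546, 0.682, 0, -70.136, -16.507], TCP at [0.296, -0.607, 0.227] pointing down, gripper open.
Joint ranges: [-176.03, 176.03], [-82.01, 121.73], [-58.28, 71.71], [-173.87, 95.51], [-174.79, -0.11], [-173.66, 173.66]. Speed limits (degrees/s): [136.94, 136.94, 172.46, 180, 180, 180].

## Interface

Orientations are given as [roll, pitch, yaw] about the fixed x, y, z axes, in that order (R = Rz(yaw) Ry(pitch) Rx(roll)).
In Python, from plant import ctrl gives the robot as it stands.
- The arm moves only by the tool arm_command, never from a script. Its argument "steps" is a list of rows, each an object with "translation": the shift along the tool's x, y, z in mm, a list of three; "rotation": the turn, a rotation vector about the tool's x, y, z in units of 5 degrees (1.0 is 5 degrees), a list of three; "claw": the finger opening in mm, from 0 to 87.6. In form: [{"translation": [x, y, z], "rotation": [rx, ry, rz], "claw": claw}, ...]. A call has 1 to 5 rows; each row is the pose to reach, as a shift and turn from the pose commanded when the call began, along the tool's axes at that moment; what a row does not reach only later rows make up. A row lasts 1/10 s, in which the tool goes at most 50 mm and 8.59 degrees, less where a joint would pass 70% of its speed; a pose out of reach is approached as far as the arm can. A call with a gripper value outside its range is refused whole. The fingers move at their own pace and stop on an object; the grip force is fixed at half the most. Time passes only in rows, so rows that repeat a pose let the fingers close. It gives the time, the measured TCP pose, the force, the opening and the grip force at its end, in the units of the state.
- ctrl.get_obs(): the state, without advancing time (a new reading comes with each control period).
- ctrl.snapshot(name): name is "side" or "top" or "wrist"; returns (picture, depth): 420x560x3 uint8, red, green, blue; 420x560 float32, m along the optical axis (not along the pixel's ray), 0 where there is no reading.
- ctrl.calibration(name): a dict with "vertical_fov" (degrees; the focal length in pixels is half the picture's height over the tangent of half this angle, whatever the lens; pixels are square), "cx", "cy" (the principal point, pixels), "rvec" (rotation vector, rad) and "tvec" (3), from world to camera coordinates, as OpenCV has them; the wrist camera has in their place "hand_eye" (4x4, takes a point from camera to tool coordinates, whose origin is the TCP and whose axes are the flange's). Camera axes: x right, y down, z forward; pixel columns grow to the right and rows downward; lengths in m; the calibration is good to about 2 mm. The wrist camera is an equidistant fisheye: a pixel r from the principal point sees the ray r / f radians off the axis. A picture is of the moment at which its call begins: read the wrist's pose just before it. calibration takes no time and is no camera call.
- ctrl.close_job(): hands the job in; it is judged then, once.
The state is a dict: "clock": time; "joint_pos": joint angles; "qvel": joint speeds; "tau": joint torques, N m; "tool_pos": TCP position; "orientation": TCP orientation; "force": force on the tool from outside, world axes, zero at the start; "moment": the same for the moment, N m; "opening": finger opening in m; "gripper_force": force on a finger pad.
Only numpy, scipy, OpenCV 4.12 (cv2) and the standard library are available. Lean on these libraries where they do the work, as an engineer would, in place of code of your own. Each camera call takes 0.05 s, during which the arm holds its last target. There are 200 camera calls.

## Working session

There is one attempt and no reset: what is moved stays moved. The work goes in short steps, Python scripts to look and compute and a tool call to move; the robot and the scene stay as the last step left them, time stands still between calls to the robot, and variables do not carry over. Pictures are saved under pics/ and viewed, at most 10 in all, crops included, and the job is handed in when it is done.

Besides the shell and the picture viewer there is one more tool, called after ">>>" in YAML: its name, and indented under it one key for each argument. arm_command: Moves the arm, as the interface text tells. Its arguments: {"type":"object","properties":{"steps":{"type":"array"}},"required":["steps"]}

```bash
mkdir -p pics
cat > h.py <<'E'
import numpy as np,cv2
from plant import ctrl
def snap(n,f):
    p,d=ctrl.snapshot(n); cv2.imwrite(f'pics/{f}.png',p[:,:,::-1]); np.save(f'pics/{f}.npy',d); return p,d
def cam(n):
    c=ctrl.calibration(n); f=210/np.tan(np.radians(c['vertical_fov'])/2)
    R=cv2.Rodrigues(np.array(c['rvec'],float))[0]; return f,c['cx'],c['cy'],R,np.array(c['tvec'],float).ravel()
def ray(n,u,v):
    f,cx,cy,R,t=cam(n); return -R.T@t, R.T@np.array([(u-cx)/f,(v-cy)/f,1])
def atz(n,u,v,z):
    o,d=ray(n,u,v); return o+d*(z-o[2])/d[2]
def atd(n,u,v,dep):
    o,d=ray(n,u,v); return o+d*dep
def proj(n,P):
    f,cx,cy,R,t=cam(n); q=R@np.asarray(P,float)+t; return f*q[0]/q[2]+cx,f*q[1]/q[2]+cy
E
python3 - <<'E'
from h import *
for n in('top','side'):
    snap(n,n+'0'); f,cx,cy,R,t=cam(n); print(n,f,cx,cy,-R.T@t,R[2])
o=ctrl.get_obs();print(o)
E
```

```text
top 435.70490528800923 271.79137816770054 206.12806186858145 [0.49450231 0.01596027 1.01265485] [ 0.11425889 -0.00637132 -0.99343058]
side 469.9029922657292 280.76035702811447 203.84662203183908 [0.45674646 0.69445026 0.89906313] [ 0.13030568 -0.62252075 -0.77167891]
{'clock': 0.1, 'joint_pos': array([-4.74939671e+01,  2.05868552e+01,  6.39845508e-01, -1.74065897e-02,
       -7.01343463e+01, -1.65054384e+01]), 'qvel': array([-0.05278978, -0.04374831,  0.14166932,  0.10713138,  0.03096343,
        0.0005504 ]), 'tau': array([ 3.30653693e-04, -5.84162736e+01,  2.93750149e+01,  7.01539278e+00,
        1.01778569e-02, -7.90610056e-05]), 'tool_pos': array([ 0.29568519, -0.60632298,  0.22572902]), 'orientation': array([ 1.79917347e+02, -7.42589264e-03, -1.54005327e+02]), 'force': array([-0.33271602,  0.51213859, -0.19664424]), 'moment': array([-0.0003434 , -0.00060757,  0.04605492]), 'gripper_force': 0.0, 'opening': 0.0874404491512834}
```

View pics/top0.png

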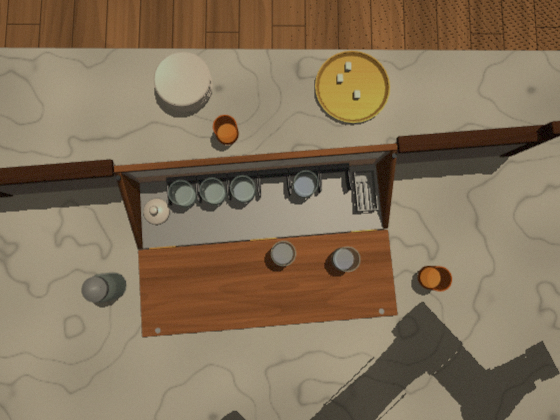

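View pics/side0.png

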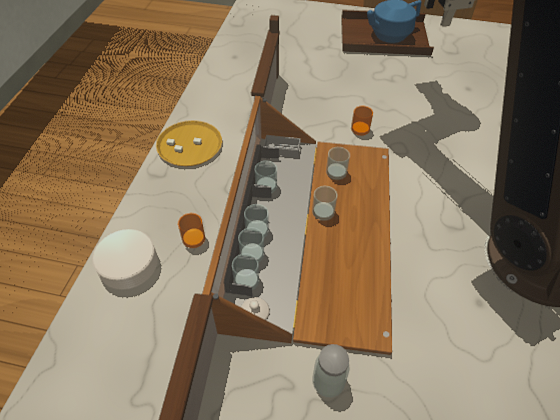

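The top view shows clear glasses home at about (182,194), (213,191), (243,189) and (304,184). The empty slots are near (274,187) and (335,182). The two clear glasses on the flap are at (283,254) and (345,260). The orange look-alikes at (226,130) and (434,278) aren't part of the job. The side view agrees. Next I'll enlarge both views to confirm and measure.

Run:
```python
import cv2
a=cv2.imread('pics/top0.png')[145:345,130:400]; cv2.imwrite('pics/c1.png',cv2.resize(a[:,:],None,fx=2.9,fy=2.9,interpolation=2))
b=cv2.imread('pics/side0.png')[130:280,225:400]; cv2.imwrite('pics/c2.png',cv2.resize(b,None,fx=4,fy=4,interpolation=2))
```

```text
(no output)
```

View pics/c1.png

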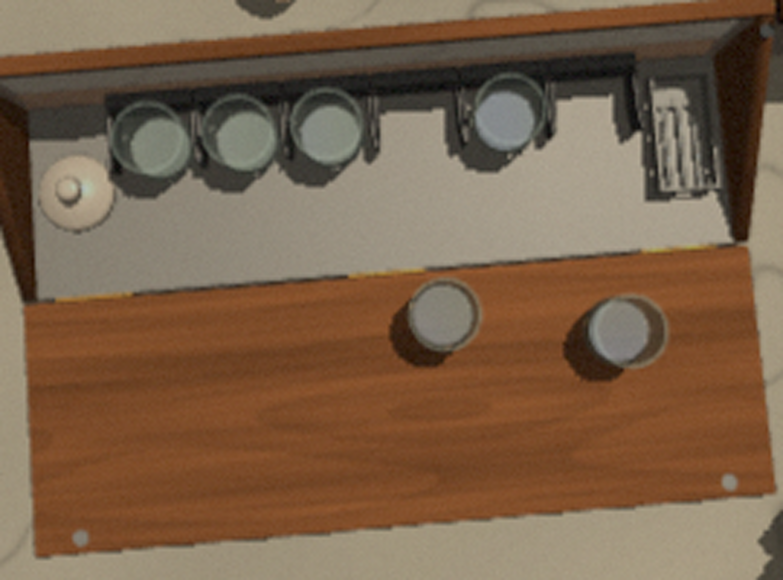

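View pics/c2.png

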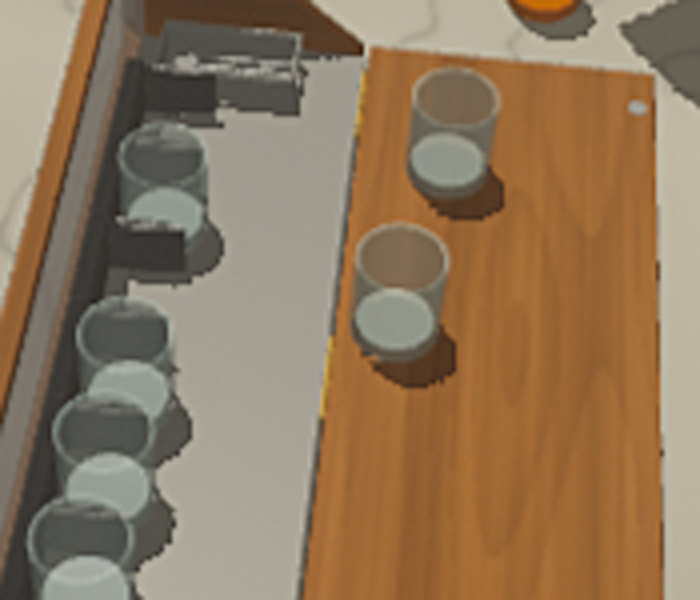

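Enlarged, both flap glasses are clear (colourless), not orange. Their rims in the c1 crop are at about (444,315) and (631,332), and in the c2 crop at (402,267) and (455,111).

```bash
cat >> h.py <<'E'
def T(x,y): return ((x+.5)/2.9-.5+130,(y+.5)/2.9-.5+145)
def S(x,y): return ((x+.5)/4-.5+225,(y+.5)/4-.5+130)
def tri(a,b):
    o1,d1=ray('top',*a);o2,d2=ray('side',*b)
    s=np.linalg.lstsq(np.c_[d1,-d2],o2-o1,rcond=None)[0]
    p,q=o1+s[0]*d1,o2+s[1]*d2; return (p+q)/2*1000,np.linalg.norm(p-q)*1000
E
python3 - <<'E'
from h import *
np.set_printoptions(precision=1,suppress=True)
print('rimA',*tri(T(444,315),S(402,267)));print('rimB',*tri(T(630,332),S(455,111)))
print('baseA',*tri(T(443,317),S(396,320)));print('baseB',*tri(T(620,331),S(449,160)))
print('hingeR',*tri(T(748,247),S(371,47)));print('frontR',*tri(T(776,492),S(653,75)))
C={k:atz('top',*T(*v),.02)*1000 for k,v in dict(FL=(37,556),FR=(776,492),HR=(748,247),HL=(25,302)).items()};print(C)
B=np.array([[-196,286],[-196,-286],[0,-286],[0,286]],float)
W=np.array([C[k][:2] for k in('FL','FR','HR','HL')])
bm,wm=B.mean(0),W.mean(0);H=(B-bm).T@(W-wm)
th=np.arctan2(H[0,1]-H[1,0],H[0,0]+H[1,1]);R=np.array([[np.cos(th),-np.sin(th)],[np.sin(th),np.cos(th)]])
o=wm-R@bm;print('box',o,np.degrees(th),'res',W-(B@R.T+o))
for n,p,q in(('A',(444,315),(443,317)),('B',(630,332),(620,331))):
    for z,c in((.086,p),(.022,q)):
        w=atz('top',*T(*c),z)*1000; print(n,z,w,'box',R.T@(w[:2]-o))
for c,s in(((151,139),0),((240,133),0),((328,127),0),((509,112),0)):
    w=atz('top',*T(*c),.086)*1000; print('home',w,R.T@(w[:2]-o))
for c,z in ((402,267),.086),((455,111),.086),((396,320),.022),((449,160),.022):
    w=atz('side',*S(*c),z)*1000; print('side',z,R.T@(w[:2]-o))
E
```

```text
rimA [500.9 -13.8  76.4] 0.13139574972835472
rimB [ 488.9 -151.6   71.4] 0.42718274695265585
baseA [500.1 -14.5  27. ] 0.9630515959735876
baseB [ 488.8 -151.8   27.4] 0.7741753081640985
hingeR [ 555.6 -255.8   16.9] 0.7305305488430645
frontR [ 365.6 -272.4   16.2] 0.40756327724985375
{'FL': array([317.6, 295.2,  20. ]), 'FR': array([ 366.3, -271.3,   20. ]), 'HR': array([ 555., -255.,   20.]), 'HL': array([510.5, 311.5,  20. ])}
box [535.   28.2] 4.720485592592117 res [[ 1.5 -1.9]
 [ 3.1  1.7]
 [-3.5  1.9]
 [-1.  -1.7]]
A 0.086 [500.7 -13.5  86. ] box [-37.6 -38.7]
A 0.022 [499.6 -14.7  22. ] box [-38.8 -39.8]
B 0.086 [ 488.8 -149.    86. ] box [ -60.7 -172.8]
B 0.022 [ 489.1 -152.7   22. ] box [ -60.6 -176.4]
home [629.7 203.3  86. ] [108.8 166.7]
home [634.4 137.6  86. ] [108.1 100.9]
home [639.1  72.5  86. ] [107.4  35.6]
home [650.8 -61.8  86. ] [108.  -99.2]
side 0.086 [-37.2 -30.7]
side 0.086 [ -59.9 -160.5]
side 0.022 [-37.9 -43.7]
side 0.022 [ -61.5 -180.7]
```

Both glasses stand 149–172 mm short of home and about 5–7 mm to the right of their slot lines, which fits the description. The box yaw is about 4.6°. I'm moving above the space behind the right-hand glass (B).

>>> arm_command:
  steps:
    - {"translation": [-313,347,0],"rotation": [0,0,4.28],"claw": 16}
    - {"translation": [-313,347,0],"rotation": [0,0,4.28],"claw": 16}
    - {"translation": [-313,347,0],"rotation": [0,0,4.28],"claw": 16}
    - {"translation": [-313,347,0],"rotation": [0,0,4.28],"claw": 16}
    - {"translation": [-313,347,0],"rotation": [0,0,4.28],"claw": 16}

```text
clock: 0.6
tool_pos: [0.3646, -0.3659, 0.2262]
orientation: [180.0, -0.0, -175.4]
force: [2.6, -0.4, 0.0]
opening: 0.0536
gripper_force: 0.0
```

```bash
cat >> h.py <<'E'
from scipy.spatial.transform import Rotation as Ro
def pose():
    o=ctrl.get_obs(); R=Ro.from_euler('xyz',o['orientation'],degrees=True).as_matrix(); return o,R,np.array(o['tool_pos'])
def go(x,y,z,yaw=-175.4):
    o,R,p=pose(); d=R.T@(np.array([x,y,z])/1000-p)*1000
    r=Ro.from_matrix(R.T@Ro.from_euler('xyz',[180,0,yaw],degrees=True).as_matrix()).as_rotvec(degrees=True)/5
    print('t',o['clock'],'tcp',(p*1000).round(1),o['orientation'].round(1),'F',o['force'].round(1),'| shift',d.round(1),'rot',r.round(2))
E
python3 -c "
from h import *
go(425,-157,226)"
```

```text
t 0.6 tcp [ 364.6 -365.9  226.2] [ 180.    -0.  -175.4] F [ 2.6 -0.4  0. ] | shift [-76.9 203.4   0.3] rot [ 0.   -0.   -0.01]
```

>>> arm_command:
  steps:
    - {"translation": [-77,203,0],"rotation": [0,0,0],"claw": 16}
    - {"translation": [-77,203,0],"rotation": [0,0,0],"claw": 16}
    - {"translation": [-77,203,0],"rotation": [0,0,0],"claw": 16}
    - {"translation": [-77,203,0],"rotation": [0,0,0],"claw": 16}
    - {"translation": [-77,203,0],"rotation": [0,0,0],"claw": 16}

```text
clock: 1.1
tool_pos: [0.4257, -0.156, 0.2267]
orientation: [180.0, 0.0, -175.2]
force: [0.3, 0.1, 1.7]
opening: 0.0171
gripper_force: 0.0
```

```bash
python3 -c "
from h import *
go(425,-157,226)
o,R,p=pose(); np.savez('pics/w1.npz',R=R,p=p)
print(o['opening']); snap('wrist','w1'); print(ctrl.calibration('wrist'))"
```

```text
t 1.1 tcp [ 425.7 -156.   226.7] [ 180.     0.  -175.2] F [0.3 0.1 1.7] | shift [ 0.8 -0.9  0.7] rot [0.01 0.01 0.03]
0.01706692856366822
{'vertical_fov': 65.70646984690485, 'cx': 271.0120709077807, 'cy': 204.92321476896623, 'hand_eye': array([[ 5.90237468e-04, -9.51646479e-01, -3.07194778e-01,
         8.35814502e-02],
       [ 9.99999786e-01,  6.48124815e-04, -8.64218991e-05,
        -3.60546687e-04],
       [ 2.81343654e-04, -3.07194661e-01,  9.51646658e-01,
        -1.58395820e-01],
       [ 0.00000000e+00,  0.00000000e+00,  0.00000000e+00,
         1.00000000e+00]])}
```

View pics/w1.png

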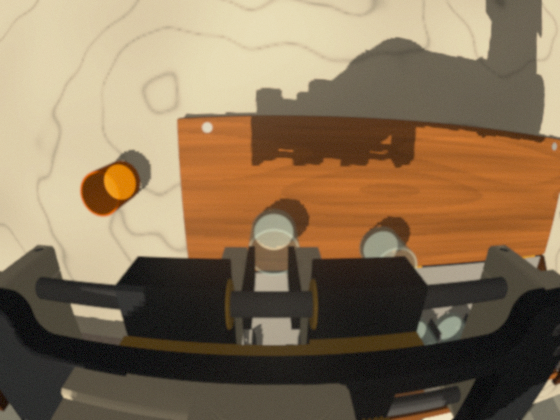

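The wrist view shows glass B's base at about (274,230), lined up with the finger gap, and glass A's base at about (383,246). The gripper hides the slots.

```bash
cat >> h.py <<'E'
def wz(tag,u,v,z):
    D=np.load(f'pics/{tag}.npz');c=ctrl.calibration('wrist');f=210/np.tan(np.radians(c['vertical_fov'])/2)
    a=np.array([u-c['cx'],v-c['cy']]);r=np.linalg.norm(a);th=r/f
    d=np.r_[a/r*np.sin(th),np.cos(th)];H=c['hand_eye'];d=D['R']@H[:3,:3]@d;o=D['p']+D['R']@H[:3,3]
    return (o+d*(z-o[2])/d[2])*1000
E
python3 -c "
from h import *
for u,v,z in((274,230,.023),(383,245,.023),(207,128,.02),(179,119,.02)): print(wz('w1',u,v,z).round(1))
d,t=np.load('pics/w1.npy'),0
print(d[230,274],np.load('pics/top0.npy')[252,283])
for n,c in(('FR hole',T(729,482)),('FR',T(776,492))): print(n,(atz('top',*c,.02)*1000).round(1))
"
```

```text
[ 490.3 -147.3   23. ]
[500.8  -6.3  23. ]
[ 375.1 -233.1   20. ]
[ 366.2 -266.5   20. ]
0.32344776 0.97986776
FR hole [ 373.7 -235.2   20. ]
FR [ 366.3 -271.3   20. ]
```

>>> arm_command:
  steps:
    - {"translation": [2,1,50],"rotation": [0,0,0],"claw": 16}
    - {"translation": [2,1,100],"rotation": [0,0,0],"claw": 16}
    - {"translation": [2,1,145],"rotation": [0,0,0],"claw": 16}
    - {"translation": [2,1,174],"rotation": [0,0,0],"claw": 16}
    - {"translation": [2,1,174],"rotation": [0,0,0],"claw": 16}

```text
clock: 1.65
tool_pos: [0.4197, -0.1587, 0.0492]
orientation: [180.0, -0.5, -175.4]
force: [-0.2, -0.2, -0.1]
opening: 0.0158
gripper_force: 0.0
```

```bash
python3 -c "
from h import *
go(448,-153,52); snap('side','s1'); snap('top','t1')
a=cv2.imread('pics/s1.png')[120:240,250:430];b=cv2.imread('pics/t1.png')[150:320,240:410]
cv2.imwrite('pics/c3.png',np.hstack([cv2.resize(a,(420,280),interpolation=2),cv2.resize(b,(280,280),interpolation=2)]))"
```

```text
t 1.65 tcp [ 419.7 -158.7   49.2] [ 180.    -0.5 -175.4] F [-0.2 -0.2 -0.1] | shift [-28.6   3.4  -3.1] rot [ 0.01 -0.09 -0.01]
```

View pics/c3.png

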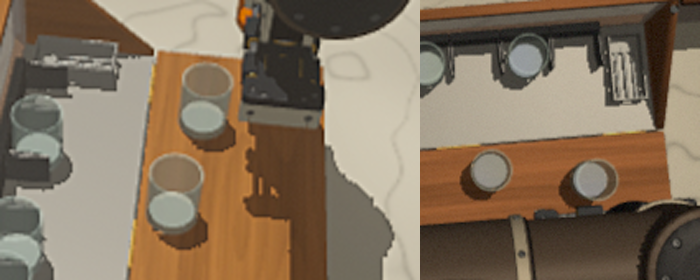

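The fingers are behind glass B and clear of everything, and both glasses still stand where they were. I'll approach, watching the force.

>>> arm_command:
  steps:
    - {"translation": [-8,3,-2],"rotation": [0,0,0],"claw": 16}
    - {"translation": [-16,3,-2],"rotation": [0,0,0],"claw": 16}
    - {"translation": [-24,4,-2],"rotation": [0,0,0],"claw": 16}
    - {"translation": [-29,4,-2],"rotation": [0,0,0],"claw": 16}
    - {"translation": [-34,4,-2],"rotation": [0,0,0],"claw": 16}

```text
clock: 2.25
tool_pos: [0.4571, -0.1516, 0.0548]
orientation: [180.0, 0.0, -175.4]
force: [-1.0, 0.0, 0.9]
opening: 0.0165
gripper_force: 0.5
```

```bash
python3 -c "
from h import *
go(545,-137.5,52)"
```

```text
t 2.25 tcp [ 457.1 -151.6   54.8] [ 180.     0.  -175.4] F [-1.   0.   0.9] | shift [-88.7   7.    2.9] rot [0. 0. 0.]
```

>>> arm_command:
  steps:
    - {"translation": [-7,0.5,1],"rotation": [0,0,0],"claw": 16}
    - {"translation": [-14,1,2],"rotation": [0,0,0],"claw": 16}
    - {"translation": [-21,1.5,2],"rotation": [0,0,0],"claw": 16}
    - {"translation": [-28,2.2,2],"rotation": [0,0,0],"claw": 16}
    - {"translation": [-35,3,2],"rotation": [0,0,0],"claw": 16}

```text
clock: 2.75
tool_pos: [0.4919, -0.1458, 0.0525]
orientation: [180.0, -0.0, -175.4]
force: [-1.0, 0.0, -0.9]
opening: 0.0154
gripper_force: 0.3
```

>>> arm_command:
  steps:
    - {"translation": [-7,0.6,0],"rotation": [0,0,0],"claw": 16}
    - {"translation": [-14,1.2,0],"rotation": [0,0,0],"claw": 16}
    - {"translation": [-21,1.8,0],"rotation": [0,0,0],"claw": 16}
    - {"translation": [-28,2.4,0],"rotation": [0,0,0],"claw": 16}
    - {"translation": [-35,3,0],"rotation": [0,0,0],"claw": 16}

```text
clock: 3.25
tool_pos: [0.5265, -0.14, 0.0526]
orientation: [180.0, -0.0, -175.4]
force: [-0.6, -0.5, -0.6]
opening: 0.0159
gripper_force: 0.3
```

```bash
python3 -c "
from h import *
go(545,-137.5,52); snap('side','s2'); snap('top','t2')
a=cv2.imread('pics/s2.png')[120:240,230:410];b=cv2.imread('pics/t2.png')[150:320,240:410]
cv2.imwrite('pics/c4.png',np.hstack([cv2.resize(a,(480,320),interpolation=2),cv2.resize(b,(320,320),interpolation=2)]))"
```

```text
t 3.25 tcp [ 526.5 -140.    52.6] [ 180.    -0.  -175.4] F [-0.6 -0.5 -0.6] | shift [-18.7   1.    0.6] rot [ 0. -0. -0.]
```

View pics/c4.png

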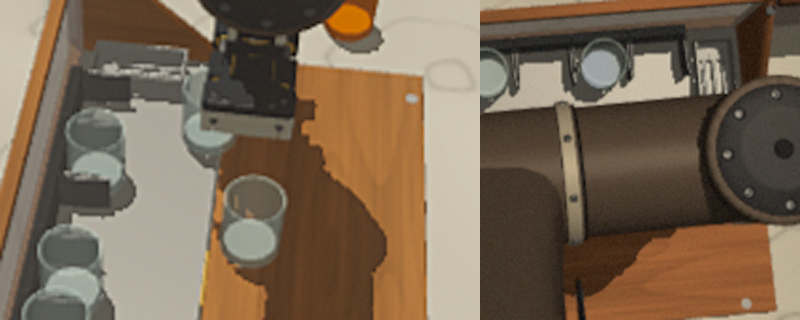

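Glass B slid upright to the hinge and sits on the slot line. I'll continue into the slot more slowly.

>>> arm_command:
  steps:
    - {"translation": [-5,0.3,0],"rotation": [0,0,0],"claw": 16}
    - {"translation": [-10,0.6,0],"rotation": [0,0,0],"claw": 16}
    - {"translation": [-15,1,0],"rotation": [0,0,0],"claw": 16}
    - {"translation": [-20,1,0],"rotation": [0,0,0],"claw": 16}
    - {"translation": [-25,1,0],"rotation": [0,0,0],"claw": 16}

```text
clock: 3.85
tool_pos: [0.5512, -0.1371, 0.0525]
orientation: [-180.0, -0.0, -175.4]
force: [-0.2, -0.0, -0.5]
opening: 0.016
gripper_force: 0.3
```

>>> arm_command:
  steps:
    - {"translation": [-4,0,0],"rotation": [0,0,0],"claw": 16}
    - {"translation": [-8,0,0],"rotation": [0,0,0],"claw": 16}
    - {"translation": [-12,0,0],"rotation": [0,0,0],"claw": 16}
    - {"translation": [-16,0,0],"rotation": [0,0,0],"claw": 16}
    - {"translation": [-20,0,0],"rotation": [0,0,0],"claw": 16}

```text
clock: 4.35
tool_pos: [0.571, -0.1355, 0.0526]
orientation: [180.0, -0.0, -175.4]
force: [-1.5, -1.4, -0.3]
opening: 0.0161
gripper_force: 0.3
```

>>> arm_command:
  steps:
    - {"translation": [-3,-0.5,0],"rotation": [0,0,0],"claw": 16}
    - {"translation": [-6,-1,0],"rotation": [0,0,0],"claw": 16}
    - {"translation": [-9,-1,0],"rotation": [0,0,0],"claw": 16}
    - {"translation": [-12,-1,0],"rotation": [0,0,0],"claw": 16}
    - {"translation": [-15,-1,0],"rotation": [0,0,0],"claw": 16}

```text
clock: 4.85
tool_pos: [0.5859, -0.1353, 0.0526]
orientation: [180.0, -0.0, -175.4]
force: [-0.6, 0.1, -0.2]
opening: 0.0162
gripper_force: 0.3
```

>>> arm_command:
  steps:
    - {"translation": [-2,0,0],"rotation": [0,0,0],"claw": 16}
    - {"translation": [-4,0,0],"rotation": [0,0,0],"claw": 16}
    - {"translation": [-6,0,0],"rotation": [0,0,0],"claw": 16}
    - {"translation": [-7,0,0],"rotation": [0,0,0],"claw": 16}
    - {"translation": [-8,0,0],"rotation": [0,0,0],"claw": 16}

```text
clock: 5.35
tool_pos: [0.5937, -0.1347, 0.0526]
orientation: [180.0, -0.0, -175.4]
force: [-0.3, -0.4, -0.2]
opening: 0.0159
gripper_force: 0.3
```

>>> arm_command:
  steps:
    - {"translation": [-1,0,0],"rotation": [0,0,0],"claw": 16}
    - {"translation": [-2,0,0],"rotation": [0,0,0],"claw": 16}
    - {"translation": [-3,0,0],"rotation": [0,0,0],"claw": 16}

```text
clock: 5.65
tool_pos: [0.5967, -0.1344, 0.0526]
orientation: [180.0, -0.0, -175.4]
force: [0.1, -1.1, -0.6]
opening: 0.0162
gripper_force: 0.3
```

```bash
python3 -c "
from h import *
go(600,-134,52); snap('side','s3')
a=cv2.imread('pics/s3.png')[120:240,230:350]
cv2.imwrite('pics/c5.png',cv2.resize(a,(480,480),interpolation=2))"
```

```text
t 5.65 tcp [ 596.7 -134.4   52.6] [ 180.    -0.  -175.4] F [ 0.1 -1.1 -0.6] | shift [-3.3  0.1  0.6] rot [ 0. -0. -0.]
```

View pics/c5.png

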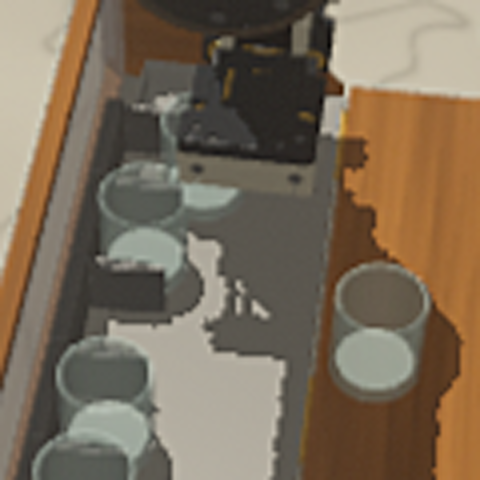

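Glass B is in the mouth of the slot with about 24 mm to go, so I'll continue.

>>> arm_command:
  steps:
    - {"translation": [-3,0,0],"rotation": [0,0,0],"claw": 16}
    - {"translation": [-6,0,0],"rotation": [0,0,0],"claw": 16}
    - {"translation": [-9,0,0],"rotation": [0,0,0],"claw": 16}
    - {"translation": [-12,0,0],"rotation": [0,0,0],"claw": 16}
    - {"translation": [-15,0,0],"rotation": [0,0,0],"claw": 16}

```text
clock: 6.2
tool_pos: [0.6119, -0.1332, 0.0525]
orientation: [180.0, -0.0, -175.4]
force: [-1.0, 0.1, -0.4]
opening: 0.016
gripper_force: 0.3
```

>>> arm_command:
  steps:
    - {"translation": [-1.5,0,0],"rotation": [0,0,0],"claw": 16}
    - {"translation": [-3,0,0],"rotation": [0,0,0],"claw": 16}
    - {"translation": [-4.5,0,0],"rotation": [0,0,0],"claw": 16}
    - {"translation": [-6,0,0],"rotation": [0,0,0],"claw": 16}

```text
clock: 6.6
tool_pos: [0.6177, -0.1327, 0.0526]
orientation: [180.0, 0.0, -175.4]
force: [-0.3, 0.0, 0.1]
opening: 0.0158
gripper_force: 0.3
```

>>> arm_command:
  steps:
    - {"translation": [-1,0,0],"rotation": [0,0,0],"claw": 16}
    - {"translation": [-2,0,0],"rotation": [0,0,0],"claw": 16}

```text
clock: 6.8
tool_pos: [0.6197, -0.1326, 0.0526]
orientation: [180.0, -0.0, -175.4]
force: [-0.6, 0.7, -0.9]
opening: 0.0158
gripper_force: 0.3
```

>>> arm_command:
  steps:
    - {"translation": [-1,0,0],"rotation": [0,0,0],"claw": 16}
    - {"translation": [-2,0,0],"rotation": [0,0,0],"claw": 16}

```text
clock: 7.0
tool_pos: [0.6216, -0.1324, 0.0526]
orientation: [180.0, 0.0, -175.4]
force: [-1.1, 0.2, -1.4]
opening: 0.0164
gripper_force: 0.3
```

>>> arm_command:
  steps:
    - {"translation": [-1,0,0],"rotation": [0,0,0],"claw": 16}
    - {"translation": [-1,0,0],"rotation": [0,0,0],"claw": 16}

```text
clock: 7.2
tool_pos: [0.6228, -0.1323, 0.0525]
orientation: [-180.0, 0.0, -175.4]
force: [-0.1, -0.6, -1.0]
opening: 0.0158
gripper_force: 0.2
```

>>> arm_command:
  steps:
    - {"translation": [-1,0,0],"rotation": [0,0,0],"claw": 16}
    - {"translation": [-1,0,0],"rotation": [0,0,0],"claw": 16}

```text
clock: 7.4
tool_pos: [0.6237, -0.1323, 0.0526]
orientation: [-180.0, 0.0, -175.4]
force: [-0.0, -0.1, -2.5]
opening: 0.0163
gripper_force: 0.2
```

>>> arm_command:
  steps:
    - {"translation": [-1,0,0],"rotation": [0,0,0],"claw": 16}
    - {"translation": [-1,0,0],"rotation": [0,0,0],"claw": 16}

```text
clock: 7.6
tool_pos: [0.6247, -0.1322, 0.0526]
orientation: [-180.0, 0.0, -175.4]
force: [-0.4, -0.8, 0.2]
opening: 0.016
gripper_force: 0.2
```

>>> arm_command:
  steps:
    - {"translation": [-1,0,0],"rotation": [0,0,0],"claw": 16}
    - {"translation": [-1,0,0],"rotation": [0,0,0],"claw": 16}

```text
clock: 7.8
tool_pos: [0.6257, -0.1321, 0.0526]
orientation: [-180.0, -0.0, -175.4]
force: [-1.2, -0.2, -0.9]
opening: 0.016
gripper_force: 0.2
```

>>> arm_command:
  steps:
    - {"translation": [-1,0,0],"rotation": [0,0,0],"claw": 16}
    - {"translation": [-1,0,0],"rotation": [0,0,0],"claw": 16}

```text
clock: 8.0
tool_pos: [0.6258, -0.1321, 0.0525]
orientation: [180.0, -0.1, -175.4]
force: [-4.2, -0.1, 2.9]
opening: 0.016
gripper_force: 2.0
```

>>> arm_command:
  steps:
    - {"translation": [-1,0,0],"rotation": [0,0,0],"claw": 16}
    - {"translation": [-1,0,0],"rotation": [0,0,0],"claw": 16}

```text
clock: 8.2
tool_pos: [0.6259, -0.1321, 0.0524]
orientation: [180.0, -0.2, -175.4]
force: [-6.5, -0.6, 4.4]
opening: 0.0161
gripper_force: 3.7
```

```bash
python3 -c "
from h import *
go(630,-132,52); snap('side','s4')
a=cv2.imread('pics/s4.png')[120:240,230:350]
cv2.imwrite('pics/c6.png',cv2.resize(a,(480,480),interpolation=2))"
```

```text
t 8.2 tcp [ 625.9 -132.1   52.4] [ 180.    -0.2 -175.4] F [-6.5 -0.6  4.4] | shift [-4.1 -0.2  0.4] rot [ 0.   -0.04 -0.  ]
```

View pics/c6.png

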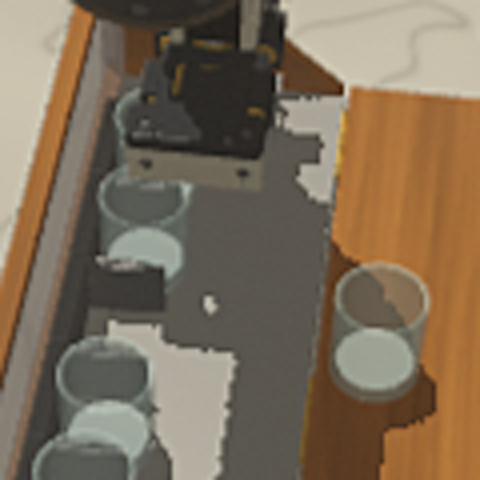

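The force rose to a firm stop at TCP x = 0.626 (0.625 predicted), with glass B upright against its pad. I'll back off and move behind glass A.

>>> arm_command:
  steps:
    - {"translation": [10,0,0],"rotation": [0,0,0],"claw": 16}
    - {"translation": [50,0,0],"rotation": [0,0,0],"claw": 16}
    - {"translation": [95,0,0],"rotation": [0,0,0],"claw": 16}
    - {"translation": [145,0,0],"rotation": [0,0,0],"claw": 16}
    - {"translation": [193,0,0],"rotation": [0,0,0],"claw": 16}

```text
clock: 8.75
tool_pos: [0.4336, -0.1475, 0.0525]
orientation: [180.0, 0.1, -175.4]
force: [-0.4, 0.2, 1.0]
opening: 0.0161
gripper_force: 0.0
```

>>> arm_command:
  steps:
    - {"translation": [0,40,0],"rotation": [0,0,0],"claw": 16}
    - {"translation": [0,80,0],"rotation": [0,0,0],"claw": 16}
    - {"translation": [0,115,0],"rotation": [0,0,0],"claw": 16}
    - {"translation": [0,130,0],"rotation": [0,0,0],"claw": 16}
    - {"translation": [0,130,0],"rotation": [0,0,0],"claw": 16}

```text
clock: 9.25
tool_pos: [0.4254, -0.016, 0.0531]
orientation: [179.9, 0.2, -175.2]
force: [-1.9, 0.1, -0.6]
opening: 0.0157
gripper_force: 0.0
```

```bash
python3 -c "
from h import *
go(465,-14,48)
go(555,-1,48)
o,R,p=pose(); np.savez('pics/w2.npz',R=R,p=p); snap('wrist','w2');snap('top','t4'); snap('side','s5')
a=cv2.imread('pics/s5.png')[120:240,230:350];b=cv2.imread('pics/w2.png')[180:330,180:360]
c=cv2.imread('pics/t4.png')[150:250,300:400]
cv2.imwrite('pics/c7.png',np.hstack([cv2.resize(x,(266,266),interpolation=2) for x in(a,b,c)]))"
```

```text
t 9.25 tcp [425.4 -16.   53.1] [ 179.9    0.2 -175.2] F [-1.9  0.1 -0.6] | shift [-39.6  -1.3   5.2] rot [0.01 0.03 0.03]
t 9.25 tcp [425.4 -16.   53.1] [ 179.9    0.2 -175.2] F [-1.9  0.1 -0.6] | shift [-130.4    4.1    5.5] rot [0.01 0.03 0.03]
```

View pics/c7.png

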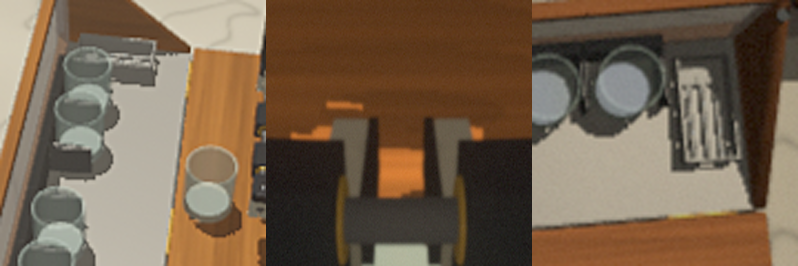

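Glass B is home, in line with its neighbour at about the same depth. Glass A stands untouched, centred in the finger gap. Now I'll push it the same way.

>>> arm_command:
  steps:
    - {"translation": [-8,0,0],"rotation": [0,0,0],"claw": 16}
    - {"translation": [-16,0,0],"rotation": [0,0,0],"claw": 16}
    - {"translation": [-24,0,0],"rotation": [0,0,0],"claw": 16}
    - {"translation": [-32,0,0],"rotation": [0,0,0],"claw": 16}
    - {"translation": [-38,0,0],"rotation": [0,0,0],"claw": 16}

```text
clock: 9.9
tool_pos: [0.4637, -0.0149, 0.0524]
orientation: [-180.0, -0.0, -175.4]
force: [-0.5, -0.1, 0.7]
opening: 0.0155
gripper_force: 0.0
```

>>> arm_command:
  steps:
    - {"translation": [-7,0.3,0],"rotation": [0,0,0],"claw": 16}
    - {"translation": [-14,0.8,0],"rotation": [0,0,0],"claw": 16}
    - {"translation": [-21,1.3,0],"rotation": [0,0,0],"claw": 16}
    - {"translation": [-28,1.8,0],"rotation": [0,0,0],"claw": 16}
    - {"translation": [-35,2.3,0],"rotation": [0,0,0],"claw": 16}

```text
clock: 10.4
tool_pos: [0.4979, -0.0096, 0.0525]
orientation: [-180.0, -0.0, -175.4]
force: [-1.7, 0.4, -0.0]
opening: 0.0166
gripper_force: 0.3
```

```bash
python3 -c "
from h import *
go(555,-1,52)"
```

```text
t 10.4 tcp [497.9  -9.6  52.5] [-180.    -0.  -175.4] F [-1.7  0.4 -0. ] | shift [-57.7   4.    0.5] rot [-0. -0.  0.]
```

>>> arm_command:
  steps:
    - {"translation": [-6,0.5,0],"rotation": [0,0,0],"claw": 16}
    - {"translation": [-12,1,0],"rotation": [0,0,0],"claw": 16}
    - {"translation": [-18,1.5,0],"rotation": [0,0,0],"claw": 16}
    - {"translation": [-24,2,0],"rotation": [0,0,0],"claw": 16}
    - {"translation": [-30,2.5,0],"rotation": [0,0,0],"claw": 16}

```text
clock: 10.9
tool_pos: [0.5275, -0.0047, 0.0526]
orientation: [180.0, 0.0, -175.4]
force: [-0.1, -0.9, -0.2]
opening: 0.0161
gripper_force: 0.3
```

>>> arm_command:
  steps:
    - {"translation": [-5,0.5,0],"rotation": [0,0,0],"claw": 16}
    - {"translation": [-10,1,0],"rotation": [0,0,0],"claw": 16}
    - {"translation": [-15,1.5,0],"rotation": [0,0,0],"claw": 16}
    - {"translation": [-20,1.5,0],"rotation": [0,0,0],"claw": 16}
    - {"translation": [-25,1.5,0],"rotation": [0,0,0],"claw": 16}

```text
clock: 11.4
tool_pos: [0.5522, -0.0013, 0.0526]
orientation: [180.0, -0.0, -175.4]
force: [-0.2, -0.6, 0.2]
opening: 0.0162
gripper_force: 0.3
```

>>> arm_command:
  steps:
    - {"translation": [-4,0,0],"rotation": [0,0,0],"claw": 16}
    - {"translation": [-8,0,0],"rotation": [0,0,0],"claw": 16}
    - {"translation": [-12,0,0],"rotation": [0,0,0],"claw": 16}
    - {"translation": [-16,0,0],"rotation": [0,0,0],"claw": 16}
    - {"translation": [-20,0,0],"rotation": [0,0,0],"claw": 16}

```text
clock: 11.9
tool_pos: [0.5721, 0.0003, 0.0526]
orientation: [180.0, -0.0, -175.4]
force: [-0.9, -0.4, 0.6]
opening: 0.0162
gripper_force: 0.3
```

>>> arm_command:
  steps:
    - {"translation": [-4,0,0],"rotation": [0,0,0],"claw": 16}
    - {"translation": [-8,0,0],"rotation": [0,0,0],"claw": 16}
    - {"translation": [-12,0,0],"rotation": [0,0,0],"claw": 16}
    - {"translation": [-16,0,0],"rotation": [0,0,0],"claw": 16}
    - {"translation": [-20,0,0],"rotation": [0,0,0],"claw": 16}

```text
clock: 12.4
tool_pos: [0.592, 0.0019, 0.0525]
orientation: [-180.0, -0.0, -175.4]
force: [0.0, 0.4, -0.3]
opening: 0.0158
gripper_force: 0.3
```

>>> arm_command:
  steps:
    - {"translation": [-3,0,0],"rotation": [0,0,0],"claw": 16}
    - {"translation": [-6,0,0],"rotation": [0,0,0],"claw": 16}
    - {"translation": [-9,0,0],"rotation": [0,0,0],"claw": 16}
    - {"translation": [-12,0,0],"rotation": [0,0,0],"claw": 16}
    - {"translation": [-15,0,0],"rotation": [0,0,0],"claw": 16}

```text
clock: 12.9
tool_pos: [0.6069, 0.0031, 0.0526]
orientation: [-180.0, -0.0, -175.4]
force: [-0.5, -0.4, -0.7]
opening: 0.0159
gripper_force: 0.3
```

>>> arm_command:
  steps:
    - {"translation": [-1,0,0],"rotation": [0,0,0],"claw": 16}
    - {"translation": [-2,0,0],"rotation": [0,0,0],"claw": 16}
    - {"translation": [-3,0,0],"rotation": [0,0,0],"claw": 16}

```text
clock: 13.2
tool_pos: [0.6096, 0.0033, 0.0526]
orientation: [180.0, -0.0, -175.4]
force: [-1.2, -0.2, -0.4]
opening: 0.0159
gripper_force: 0.3
```

>>> arm_command:
  steps:
    - {"translation": [-1,0,0],"rotation": [0,0,0],"claw": 16}
    - {"translation": [-2,0,0],"rotation": [0,0,0],"claw": 16}
    - {"translation": [-3,0,0],"rotation": [0,0,0],"claw": 16}

```text
clock: 13.5
tool_pos: [0.6127, 0.0036, 0.0526]
orientation: [-180.0, 0.0, -175.4]
force: [-0.6, -0.2, -0.4]
opening: 0.016
gripper_force: 0.3
```

>>> arm_command:
  steps:
    - {"translation": [-1,0,0],"rotation": [0,0,0],"claw": 16}
    - {"translation": [-2,0,0],"rotation": [0,0,0],"claw": 16}

```text
clock: 13.7
tool_pos: [0.6142, 0.0036, 0.0525]
orientation: [-180.0, -0.1, -175.4]
force: [-4.1, 0.3, 2.0]
opening: 0.0162
gripper_force: 1.9
```

>>> arm_command:
  steps:
    - {"translation": [-1,0,0],"rotation": [0,0,0],"claw": 16}
    - {"translation": [-1,0,0],"rotation": [0,0,0],"claw": 16}

```text
clock: 13.9
tool_pos: [0.6142, 0.0036, 0.0524]
orientation: [-180.0, -0.2, -175.4]
force: [-7.0, 0.1, 3.8]
opening: 0.0162
gripper_force: 3.1
```

>>> arm_command:
  steps:
    - {"translation": [-1,0,0],"rotation": [0,0,0],"claw": 16}
    - {"translation": [-1,0,0],"rotation": [0,0,0],"claw": 16}

```text
clock: 14.1
tool_pos: [0.6143, 0.0035, 0.0523]
orientation: [-180.0, -0.2, -175.4]
force: [-9.4, 0.4, 6.1]
opening: 0.016
gripper_force: 4.7
```

The firm stop came at x = 0.614 (0.615 predicted). I'll back off, lift clear and check numerically, since the picture allowance is used up.

>>> arm_command:
  steps:
    - {"translation": [10,0,0],"rotation": [0,0,0],"claw": 16}
    - {"translation": [50,0,0],"rotation": [0,0,0],"claw": 16}
    - {"translation": [95,0,0],"rotation": [0,0,0],"claw": 16}
    - {"translation": [145,0,-20],"rotation": [0,0,0],"claw": 16}
    - {"translation": [190,0,-40],"rotation": [0,0,0],"claw": 16}

```text
clock: 14.6
tool_pos: [0.4281, -0.0116, 0.0909]
orientation: [-180.0, -0.0, -175.4]
force: [1.1, 0.8, 1.9]
opening: 0.0158
gripper_force: 0.0
```

>>> arm_command:
  steps:
    - {"translation": [0,-40,-20],"rotation": [0,0,0],"claw": 16}
    - {"translation": [0,-80,-50],"rotation": [0,0,0],"claw": 16}
    - {"translation": [0,-120,-80],"rotation": [0,0,0],"claw": 16}
    - {"translation": [0,-160,-100],"rotation": [0,0,0],"claw": 16}
    - {"translation": [0,-160,-100],"rotation": [0,0,0],"claw": 16}

```text
clock: 15.1
tool_pos: [0.4449, -0.1742, 0.1946]
orientation: [-179.9, 0.4, -175.6]
force: [-0.8, 0.6, -0.8]
opening: 0.016
gripper_force: 0.0
```

```bash
cat > chk.py <<'E'
from h import *
import sys
th=np.radians(4.6);o=np.array([.537,.0282]);ex=np.array([np.cos(th),np.sin(th)]);ey=np.array([-ex[1],ex[0]])
for n in('side','top'):
    p,d=snap(n,'f'+n+sys.argv[1]); g=cv2.cvtColor(p,cv2.COLOR_RGB2GRAY).astype(float)
    g0=cv2.imread(f'pics/{n}0.png',0).astype(float)
    # rectify rim plane (z=.086) into box axes, 1 px/mm; match home-glass template per slot
    X,Y=np.meshgrid(np.arange(60,160),np.arange(-220,221))
    P=np.array([proj(n,[*(o+x/1000*ex+y/1000*ey),.086]) for x,y in zip(X.ravel(),Y.ravel())],np.float32)
    W=cv2.remap(g.astype(np.uint8),P[:,0].reshape(X.shape),P[:,1].reshape(X.shape),1)
    t=W[220-102-34:220-102+34,50-36:50+36-4] # home glass at -102
    for y in(170,102,34,-34,-102,-170):
        r=cv2.matchTemplate(W[max(220+y-46,0):220+y+46],t,cv2.TM_CCOEFF_NORMED); _,m,_,l=cv2.minMaxLoc(r)
        print(n,y,'dx',l[0]-14,'dy',l[1]-12,'score',round(m,2))
    for nm,c in (('lid',(156,211)),('shaker',(96,288)),('spoons',(363,192))):
        if n=='top':
            u,v=c;s=g0[v-18:v+18,u-15:u+15].astype(np.float32);r=cv2.matchTemplate(g[v-26:v+26,u-23:u+23].astype(np.float32),s,5);_,m,_,l=cv2.minMaxLoc(r);print(nm,'pxshift',l[0]-8,l[1]-8,round(m,2))
E
python3 chk.py 1; python3 -c "
from h import *
go(425,-157,226)"
```

```text
t 15.15 tcp [ 443.7 -172.5  192.7] [-180.     0.2 -175.6] F [ 0.2  0.9 -1.4] | shift [ 17.4  16.8 -33.3] rot [-0.01  0.05 -0.04]Traceback (most recent call last):
  File "chk.py", line 9, in <module>
    P=np.array([proj(n,[*(o+x/1000*ex+y/1000*ey),.086]) for x,y in zip(X.ravel(),Y.ravel())],np.float32)
                ~~~~^^^^^^^^^^^^^^^^^^^^^^^^^^^^^^^^^^^
  File "h.py", line 15, in proj
    f,cx,cy,R,t=cam(n); q=R@np.asarray(P,float)+t; return f*q[0]/q[2]+cx,f*q[1]/q[2]+cy
                ~~~^^^
  File "h.py", line 6, in cam
    c=ctrl.calibration(n); f=210/np.tan(np.radians(c['vertical_fov'])/2)
ValueError: time passes only in moves, steps and waits
```

```bash
sed -i 's/^import sys/import sys,h,functools\nh.cam=functools.lru_cache(h.cam)/' chk.py; python3 chk.py 2
```

```text
side 170 dx -1 dy -12 score 0.8
side 102 dx -2 dy -10 score 0.87
side 34 dx 0 dy -6 score 0.89
side -34 dx 0 dy -3 score 0.93
side -102 dx 0 dy 0 score 1.0
side -170 dx 2 dy 4 score 0.57
top 170 dx 0 dy -12 score 0.84
top 102 dx -1 dy -12 score 0.92
top 34 dx -1 dy -6 score 0.94
top -34 dx 1 dy -3 score 0.96
top -102 dx 0 dy 0 score 1.0
top -170 dx 2 dy 3 score 0.92
lid pxshift 0 0 1.0
shaker pxshift 0 0 1.0
spoons pxshift 0 0 0.99
```

All six glasses sit at the same depth to within about 2 mm in both views. The lid, spoon holder and sugar shaker haven't moved, and the robot is clear of everything, so I'm handing in.

```bash
python3 -c "
from h import *
print(ctrl.close_job())"
```

```text
the job is handed in; nothing more can be done
None
```

Both stray glasses were slid into their slots until they stopped firmly against the back pads, and the job is handed in; the final camera check put all six glasses at the same depth and showed the lid, spoon holder and sugar shaker unmoved, but no verdict came back.

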